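# Shift the turntable drive into third gear

## Task

Set the turntable drive to third gear: push the upright lever of the grey selector box with the fingertips along its H-shaped gate, out of the left-hand slots, across the neutral lane to the right and then forward (away from the robot) until it is fully home in the third slot, the far right one marked with three dots. Only push the lever, never grip it between the fingers; do not let it dip into the fourth slot (near right) on the way, and leave it standing in third with the hand clear. Leave the things lying around the box where they are.

Things in the scene. Friction and masses are not known exactly. Their poses are not given: they have to be found in the camera images.
- selector: Gear selector box, fixed to the table: grey housing 150 (x) x 140 (y) x 80 mm high, steel gate plate on top. Origin: centre of its underside; x points forward (away from the robot, turned up to 0.3 rad either way), y left, z up. Gate: two slots along x, 15 mm left and right of the middle, 57 mm long, 14 mm wide, joined halfway by a 14 mm wide neutral lane along y.
- slot_3 (a point): Far end of the third slot, on top of the gate plate, where the stalk stands when home in third. Dots beside the slots: 1 = far left, 2 = near left, 3 = far right, 4 = near right. Two steel tongues, 15 mm wide with rounded corners, lie between the slots: the lever changes sides only in the neutral lane (about 5 mm play at the knob).
- knob (a point): Centre of the black knob on the lever's 10 mm steel stalk: 44 mm tall, 40 mm across, with four upright lobes (a plus from above, along the lever's x and y) and a cap whose top is 29 mm above this point. The stalk tilts about a pivot on the selector's z axis, 22 mm above its origin; the knob's centre is 142 mm from the pivot.
- lever_across (a joint): Sideways tilt a of the lever, rad: -0.27 = left stop (line of slots 1 and 2), 0 = middle, +0.27 = right stop (line of slots 3 and 4). Starts between -0.27 and -0.25. With s = lever_shift the knob's centre is at (142 sin s, -142 sin a cos s, 22 + 142 cos a cos s) mm in the selector's frame.
- lever_shift (a joint): Fore and aft tilt s of the lever, rad: +0.36 = far stop (fully forward, slots 1 and 3), 0 = neutral lane, -0.36 = near stop (slots 2 and 4). Starts anywhere from -0.34 to 0.34. About 1.5 to 3 N at the knob moves the lever either way; it stays where it is left (friction, no spring).
- lobe_far: Knob lobe on the far (+x) side, upright cylinder 18 mm thick, 44 mm tall; origin at its centre, 11 mm from the stalk's axis.
- lobe_near: Knob lobe on the near (-x) side, same size.
- lobe_left: Knob lobe on the left (+y) side, same size.
- lobe_right: Knob lobe on the right (-y) side, same size.
- amber_bottle: Bystander, loose: amber glass bottle with white cap, 61 mm thick, 122 mm tall, left of the box. Origin under its centre.
- petri_dish: Bystander, loose: glass dish 60 mm across, 13 mm high, left of the box. Origin under its centre.
- foam_block_1: Bystander, loose: white foam block 45 x 70 x 31 mm, right of the box. Origin under its centre.
- scale_bar: Bystander, loose: black and white scale bar 18 x 108 x 10 mm, right of the box. Origin under its centre.
- brush_2: Bystander, loose: wooden brush 36 x 192 x 21 mm lying in front of the box. Origin under its centre.

How it is judged:
By the outcome, as a careful person would: the job done as asked, in the order asked, and still so for the second after the job is handed in, with the robot touching nothing.
It also fails if it takes over 59 s, if anything falls off the work surface, if the arm or the gripper's body presses on something with over 40 N, if the wrist force passes 120 N, or if a joint passes its speed limit or range.

## Robot

A 6-joint arm with a two-finger parallel gripper is mounted at the origin on a cart in front of the work surface, level with it; the furniture and walls round the work are solid. World frame = base frame: x ahead of the robot, y to its left, z up, the work surface at z = 0. Lengths are in m, angles in rad, forces in N, time in s.
With the tool pointing down it reaches from about 0.4 to 0.825 m from the base axis. Payload 7 kg.
Tool frame: the origin (TCP) lies midway between the tips of the shut fingers; the grasp point (between the pads) lies 19 mm behind it (arm.hold_point_z is the distance from the TCP to the grasp point, in m); z points along the fingers, x is the direction in which the jaws open and shut, and the axes are right-handed (so a half turn about z gives the same grasp; the last joint's range is limited). The gripper opens to 88 mm and grips with 3 to 60 N. Pads are 19 mm wide; open, the fingers measure 130 mm over their backs; the gripper's body (78 mm by 193 mm) begins 47 mm behind the grasp point.
Start: joints at [1.533, 0.359, 0.012, 0, -1.224, -0.288], TCP at [0.216, 0.639, 0.199] pointing down, gripper open.
Joint ranges: [-3.07, 3.07], [-1.43, 2.12], [-1.02, 1.25], [-3.03, 1.67], [-3.05, -0], [-3.03, 3.03]. Speed limits (rad/s): [2.39, 2.39, 3.01, 3.14, 3.14, 3.14].

## Interface

Orientations are given as [roll, pitch, yaw] about the fixed x, y, z axes, in that order (R = Rz(yaw) Ry(pitch) Rx(roll)).
In Python, from station import readout, viewer, job, arm gives the robot as it stands.
- The arm moves only by the tool apply_moves, never from a script. Its argument "deltas" is text: rows parted by semicolons, each of 4 numbers parted by spaces: the shift along the tool's x, y, z in cm, then the turn about the tool's z in rad. A call has 1 to 10 rows; each row shifts and turns the commanded pose from where the row before left it, along the tool's axes as they then stand; what a row does not reach is not made up. A row lasts 1/8 s, in which the tool goes at most 62.5 mm and 10.7 degrees, less where a joint would pass 70% of its speed; a pose out of reach is approached as far as the arm can. A call is refused whole if a number of a shift passes 6.25 or a number of a turn 0.188, either way. A call with a gripper value outside its range is refused whole. "gripper" is the closure, from -1 (fully open) to 1 (shut), so that 0 is half open, set as the call begins (left out, the last holds). The fingers move at their own pace and stop on an object; "squeeze" is the grip in N (left out, the last holds). Time passes only in rows, so rows that do not move let the fingers close. It gives the time, the measured TCP pose, the force and the opening at its end, in the units of the state.
- readout.get_state(): the state, without advancing time (a new reading comes with each control period).
- viewer.grab_frame(name): name is "side" or "top" or "wrist"; returns a dict with "image" (480x640x3 uint8, red, green, blue), "camera_matrix" (3x3 intrinsics, pixels), "cam_to_world" (4x4, takes a point from camera to world coordinates). Camera axes: x right, y up, looking along -z (the intrinsics and any distortion apply to the point x, -y, -z); pixel columns grow to the right and rows downward; lengths in m; the calibration is good to about 2 mm. A picture is of the moment at which its call begins. There is no depth.
- job.job_done(): hands the job in, once; it reports no verdict.
Trained networks look in the newest picture that a camera, given by its name, has taken for a name from the list of things; names that differ only in an ending like _2 or _b are one class to them, and where a whole thing is asked for, a point or a joint stands for the part that bears it (a point fixed in the world has none). Each returns a list of dicts, best first, with "conf" (0 to 1); they miss things now and then, are a little off and sometimes report something else, mostly with a low value. They report only what shows in the picture. A call takes as long as a camera call.
- viewer.silhouettes(camera, query): "region" (480x640 bool, what is visible of it) and "extent" ([left, top, width, height] in pixels, round what is visible of it).
The state is a dict: "t": time; "q": joint angles; "qd": joint speeds; "joint_efforts": joint torques, N m; "eef_pos": TCP position; "ee_rot": TCP orientation; "force": force on the tool from outside, world axes, zero at the start; "moment": the same for the moment, N m; "width": finger opening in m.
Only numpy, scipy, OpenCV 4.12 (cv2) and the standard library are available. Lean on these libraries where they do the work, as an engineer would, in place of code of your own. Each camera call takes 0.05 s, during which the arm holds its last target.

## Working session

There is one attempt and no reset: what is moved stays moved. The work goes in short steps, Python scripts to look and compute and a tool call to move; the robot and the scene stay as the last step left them, time stands still between calls to the robot, and variables do not carry over. Pictures are saved under pics/ and viewed, and the job is handed in when it is done.

Besides the shell and the picture viewer there is one more tool, called after ">>>" by a JSON object that holds its "fn" and its "kwargs", one argument or row to a line. apply_moves: Moves the arm, as the interface text tells. Its arguments: {"type":"object","properties":{"deltas":{"type":"string"},"gripper":{"type":"number"},"squeeze":{"type":"number"}},"required":["deltas"]}

```bash
mkdir -p pics; ls
python3 - <<'E'
from station import readout, viewer, job, arm
import cv2, numpy as np
s=readout.get_state()
print(s['t'],s['eef_pos'],s['ee_rot'],s['force'],s['width'],arm.hold_point_z)
for n in ('side','top'):
    f=viewer.grab_frame(n); cv2.imwrite(f'pics/{n}0.png',f['image'][:,:,::-1])
    np.savez(f'{n}0.npz',**f); print(n,f['camera_matrix'].tolist(),f['cam_to_world'].round(4).tolist(),[k for k in f])
    for q in ('selector','knob','lobe_far','lobe_near','lobe_left','lobe_right','slot_3'):
        try:
            for d in viewer.silhouettes(n,q)[:2]:
                ys,xs=np.nonzero(d['region']); print(q,round(d['conf'],2),d['extent'],xs.mean().round(1),ys.mean().round(1))
        except Exception as e: print(q,e)
E
```

```text
pics
0.0 [0.21591229 0.63896929 0.19840865] [-3.14144223e+00 -1.65631336e-03 -1.89672200e+00] [ 0.23293762  0.18575333 -0.59257142] 0.08781616541824164 0.0188
side [[611.9094056604401, 0.0, 316.38830944408414], [0.0, 611.9094056604401, 237.9217264013455], [0.0, 0.0, 1.0]] [[0.8887, 0.2685, -0.3716, 0.1602], [-0.4584, 0.514, -0.725, -0.784], [-0.0036, 0.8146, 0.5799, 0.7495], [0.0, 0.0, 0.0, 1.0]] ['image', 'camera_matrix', 'cam_to_world']
selector 0.63 [282.9, 220.5, 113.2, 136.2] 341.4 299.3
knob 0.73 [344.9, 216.6, 25.1, 65.4] 354.7 241.4
lobe_far 0.47 [383.8, 335.9, 54.2, 48.1] 410.1 358.4
lobe_near 0.72 [343.9, 218.8, 13.7, 31.0] 349.4 234.1
lobe_left 0.26 [285.5, 219.2, 111.6, 136.5] 341.1 299.5
lobe_right 0.51 [349.3, 222.9, 19.5, 29.7] 359.0 236.9
slot_3 0.83 [285.8, 221.1, 112.8, 136.7] 341.3 299.3
top [[505.44544704943615, 0.0, 315.1073188688098], [0.0, 505.44544704943615, 233.3340337371261], [0.0, 0.0, 1.0]] [[0.0021, 0.9835, -0.1809, 0.4053], [-1.0, 0.0006, -0.0085, 0.0113], [-0.0082, 0.1809, 0.9835, 0.9792], [0.0, 0.0, 0.0, 1.0]] ['image', 'camera_matrix', 'cam_to_world']
selector 0.7 [329.6, 191.6, 84.4, 96.0] 374.6 242.7
knob 0.71 [346.9, 189.6, 30.1, 46.2] 362.4 208.5
lobe_far 0.75 [348.7, 188.5, 27.2, 48.0] 362.4 208.5
lobe_near 0.57 [357.2, 206.0, 11.5, 16.3] 360.8 211.6
lobe_left 0.59 [352.8, 197.6, -0.2, 8.4] 350.8 201.5
lobe_right 0.47 [366.6, 198.7, 8.7, 19.1] 369.5 206.3
lobe_right 0.4 [324.3, 187.5, 92.3, 103.7] 374.2 242.4
slot_3 0.71 [324.7, 190.5, 93.5, 97.5] 374.2 242.4
```

Run:
```python
import cv2
a=cv2.imread('pics/top0.png');b=cv2.imread('pics/side0.png')
cv2.imwrite('pics/topz.png',cv2.resize(a[160:310,290:450],None,fx=4.5,fy=4,interpolation=cv2.INTER_CUBIC)[:600,:720] if 0 else cv2.resize(a[160:310,290:450],None,fx=4,fy=4,interpolation=cv2.INTER_CUBIC))
cv2.imwrite('pics/sidez.png',cv2.resize(b[200:380,250:430],None,fx=3.3,fy=3.3,interpolation=cv2.INTER_CUBIC))
```

```text
(no output)
```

View pics/top0.png

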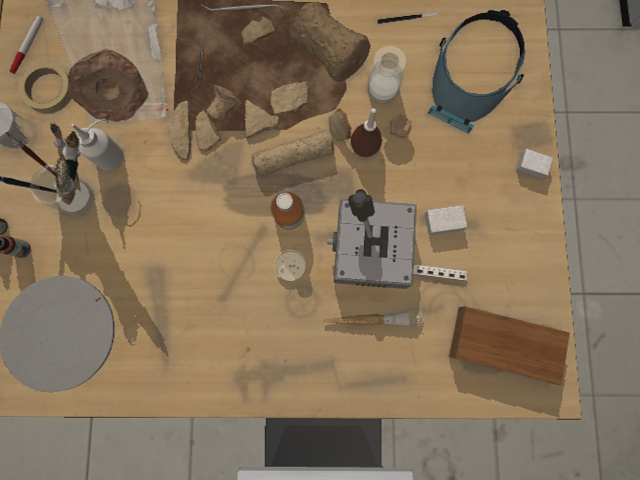

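View pics/side0.png

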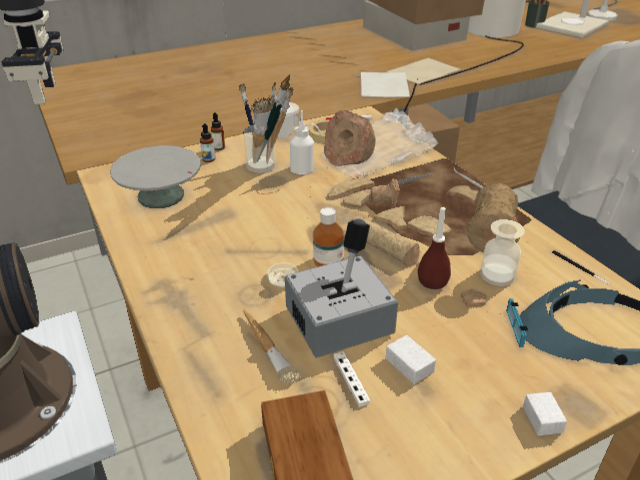

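View pics/topz.png

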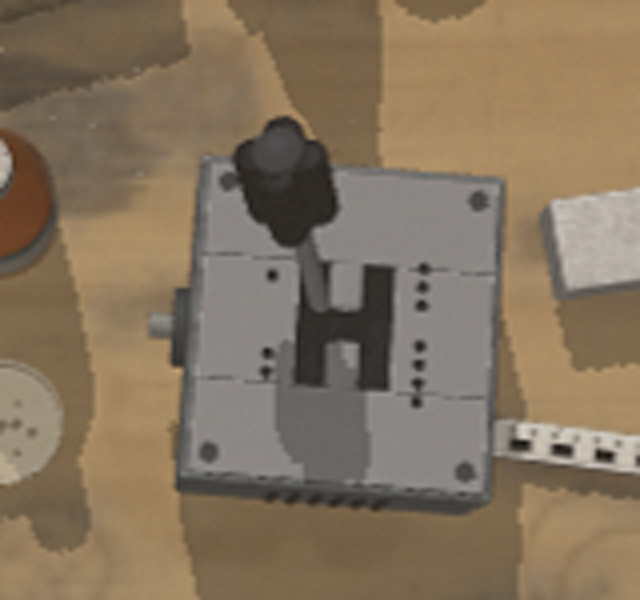

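View pics/sidez.png

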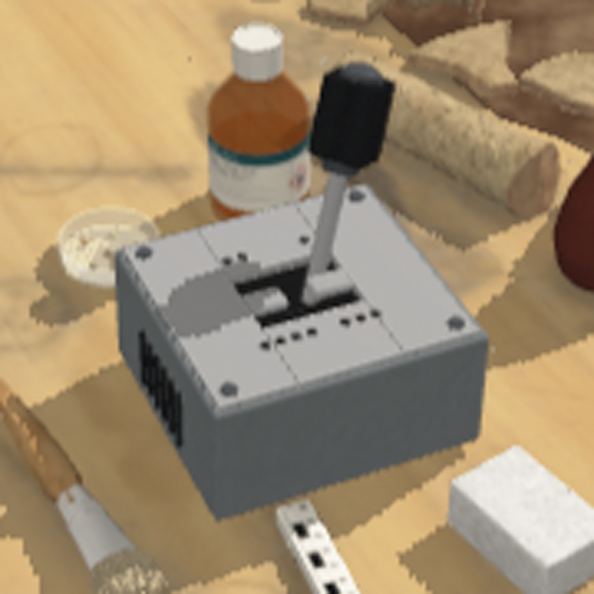

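```bash
cat > h.py <<'E'
import numpy as np, cv2
from scipy.optimize import least_squares
def load(n): return dict(np.load(n))
def proj(f,P):
    P=np.atleast_2d(P); M=np.linalg.inv(f['cam_to_world']); c=P@M[:3,:3].T+M[:3,3]
    K=f['camera_matrix']; return np.c_[K[0,2]+K[0,0]*c[:,0]/-c[:,2],K[1,2]-K[1,1]*c[:,1]/-c[:,2]]
def sel2w(p,L):
    x,y,t=p; L=np.atleast_2d(L); c,s=np.cos(t),np.sin(t)
    return np.c_[x+c*L[:,0]-s*L[:,1],y+s*L[:,0]+c*L[:,1],L[:,2]]
def knobL(a,s,r=.142): return np.array([r*np.sin(s),-r*np.sin(a)*np.cos(s),.022+r*np.cos(a)*np.cos(s)])
E
python3 - <<'E'
from h import *
T=load('top0.npz');S=load('side0.npz')
C=np.array([[.075,.07,.08],[.075,-.07,.08],[-.075,-.07,.08],[-.075,.07,.08]])
z=lambda l:np.array(l,float)
ct=z([[204,156],[505,180],[491,498],[180,478]])/4+[290,160]
cs=z([[358,186],[487,340],[217,412],[118,253]])/3.3+[250,200]
def r(p):
    W=sel2w(p,C); return np.r_[(proj(T,W)-ct).ravel(),(proj(S,W)-cs).ravel()]
o=least_squares(r,[.45,-.1,0]); print(o.x,o.fun.round(1)); p=o.x
kt=z([285,183])/4+[290,160]; ks=z([351,118])/3.3+[250,200]
def rk(v):
    W=sel2w(p,knobL(*v)); return np.r_[(proj(T,W)-kt).ravel(),(proj(S,W)-ks).ravel()]
k=least_squares(rk,[-.26,.2]);print(k.x,k.fun.round(1),sel2w(p,knobL(*k.x)))
# overlay
H=[]
for sx in(1,-1):
  for y0 in (.008,.022,-.008,-.022): H.append([sx*.0285,y0,.08])
for n,f in(('top',T),('side',S)):
    im=f['image'][:,:,::-1].copy(); o2=(290,150) if n=='top' else(250,200)
    im=cv2.resize(im[o2[1]:o2[1]+180,o2[0]:o2[0]+180],None,fx=3.3,fy=3.3,interpolation=cv2.INTER_CUBIC)
    a,s=k.x
    Ls=np.vstack([C,H,[knobL(a,s),knobL(a,s,.171),knobL(a,s,.058),knobL(a,s,.12)]])
    for i,u in enumerate(proj(f,sel2w(p,Ls))):
        q=((u-o2)*3.3).round().astype(int); cv2.circle(im,tuple(int(v) for v in q),2,(0,0,255) if i<12 else (0,255,0),-1)
    cv2.imwrite(f'pics/ov_{n}.png',im)
a=cv2.imread('pics/ov_top.png');b=cv2.imread('pics/ov_side.png');cv2.imwrite('pics/ov.png',cv2.resize(np.hstack([a,b]),(800,400)))
for n,f in(('bottle',(.061,)),):pass
E
```

```text
[ 0.55666896 -0.09295879 -0.07237635] [ 0.2 -1.   1.5 -1.6  1.8  1.   0.7  0.2  1.6 -2.4  0.4 -2.2 -1.6  1.2
 -3.  -2.1]
[-0.27684993  0.33752902] [ 0.4 -0.8 -0.7 -0.4] [[ 0.60621837 -0.05983268  0.15088567]]
```

View pics/ov_top.png

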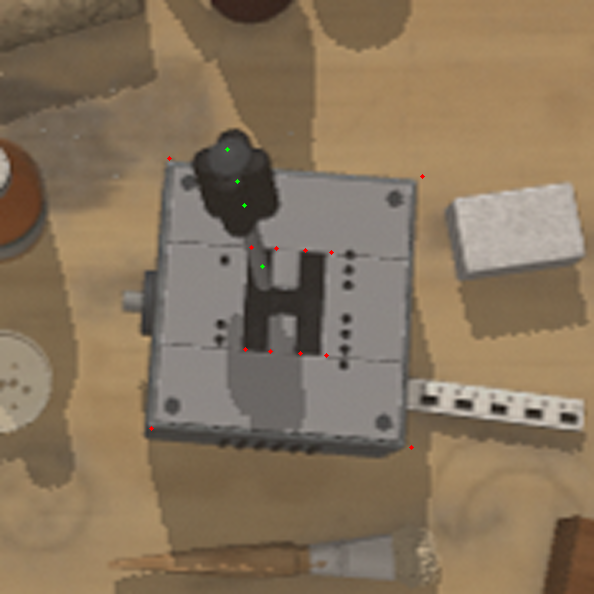

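View pics/ov_side.png

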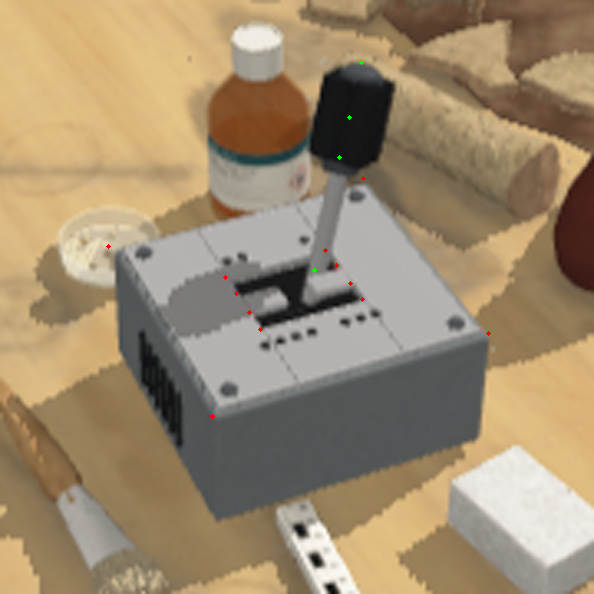

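>>> {"fn": "apply_moves", "kwargs": {
  "deltas": "0 0 -3 -0.127; 0 0 -4 -0.127; 4.8 -3.6 0 0; 4.8 -3.6 0 0; 4.8 -3.6 0 0; 4.8 -3.6 0 0; 4.8 -3.6 0 0; 4.8 -3.6 0 0; 4.8 -3.6 0 0; 0 0 0 0",
  "gripper": 1
}}

```text
t: 2.05
eef_pos: [0.4448, 0.2831, 0.2698]
ee_rot: [-3.141, 0.0, -1.647]
force: [-1.1, -0.1, 0.9]
width: 0.001
```

>>> {"fn": "apply_moves", "kwargs": {
  "deltas": "4.8 -3.6 0 0; 4.8 -3.6 0 0; 4.8 -3.6 0 0; 4.8 -3.6 0 0; 4.8 -3.6 0 0; 4.8 -3.6 0 0; 4.8 -3.6 0 0; 0 0 0 0"
}}

```text
t: 3.05
eef_pos: [0.6718, -0.0697, 0.2675]
ee_rot: [3.139, -0.001, -1.646]
force: [0.0, 1.0, -1.0]
width: 0.0006
```

```bash
cat >> h.py <<'E'
p=np.array([.5567,-.0930,-.0724])
def w2l(P):
    d=np.array(P)[:2]-p[:2]; c,s=np.cos(p[2]),np.sin(p[2]); return np.array([c*d[0]+s*d[1],-s*d[0]+c*d[1],P[2]])
def snap(tag):
    from station import readout,viewer
    st=readout.get_state(); print('t',round(st['t'],2),'local tcp mm',(w2l(st['eef_pos'])*1000).round(1),'F',np.array(st['force']).round(1),'yaw',st['ee_rot'][2].round(4))
    ims=[]
    for n,o in(('top',(290,150)),('side',(250,180))):
        f=viewer.grab_frame(n); np.savez(f'{n}_{tag}.npz',**f)
        ims.append(cv2.resize(f['image'][o[1]:o[1]+180,o[0]:o[0]+150,::-1],None,fx=2.6,fy=2.6,interpolation=cv2.INTER_CUBIC))
    cv2.imwrite(f'pics/{tag}.png',np.hstack(ims))
E
python3 -c "
from h import *
snap('a')"
```

```text
t 3.05 local tcp mm [113.1  31.6 267.5] F [ 0.  1. -1.] yaw -1.6464
```

View pics/a.png

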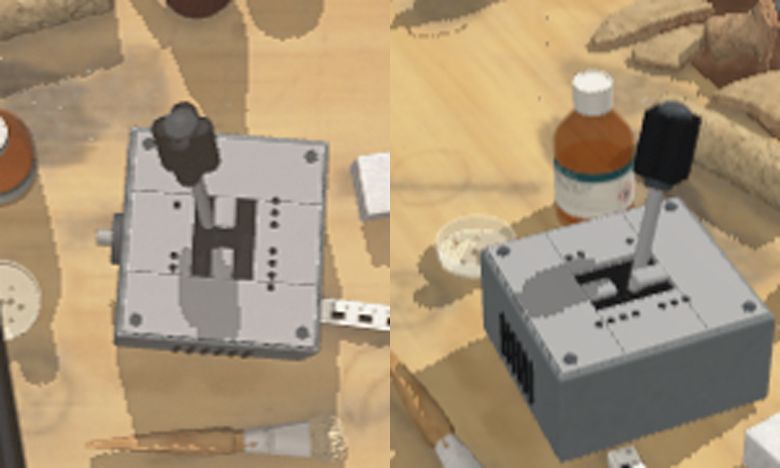

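Run:
```python
from h import *
a=load('top_a.npz')['image'];b=load('side_a.npz')['image']
cv2.imwrite('pics/afull.png',cv2.resize(np.hstack([a,b])[:,:,::-1],(800,300)))
from station import readout;s=readout.get_state();print(s['t'],s['eef_pos'],s['q'])
```

```text
3.15 [ 0.67069165 -0.06701521  0.26848783] [ 1.88805771e-01  3.26390044e-01  1.20307553e-01 -2.42604280e-04
 -1.36588391e+00  1.30909207e+00]
```

View pics/afull.png

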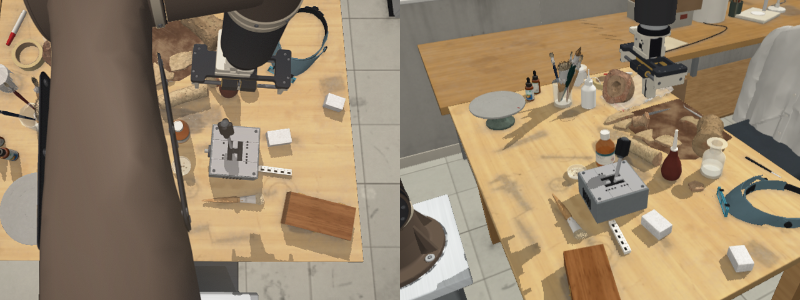

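Run:
```python
from h import *
T=load('top_a.npz');S=load('side_a.npz');P=np.array([[.6707,-.067,.2685],[.6707,-.067,.335]])
for n,f in(('top',T),('side',S)):
    u=proj(f,P);print(n,u.round(0)); im=f['image'][:,:,::-1].copy()
    for q in u: cv2.circle(im,tuple(int(v) for v in q),3,(0,0,255),-1)
    cv2.imwrite(f'pics/{n}_p.png',im)
```

```text
top [[372. 144.]
 [378. 126.]]
side [[395. 167.]
 [398. 130.]]
```

View pics/top_p.png

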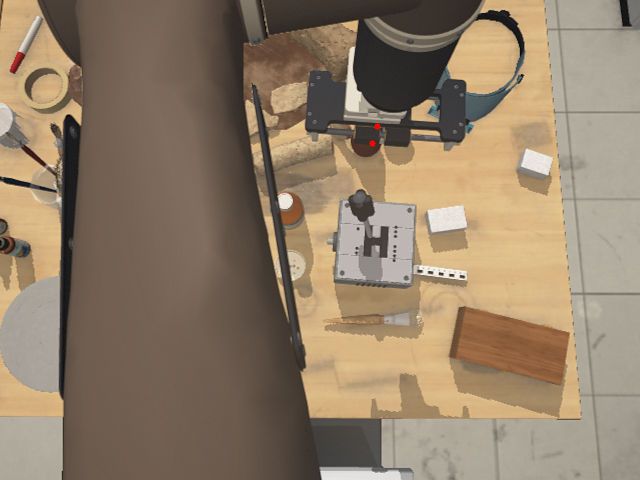

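View pics/side_p.png

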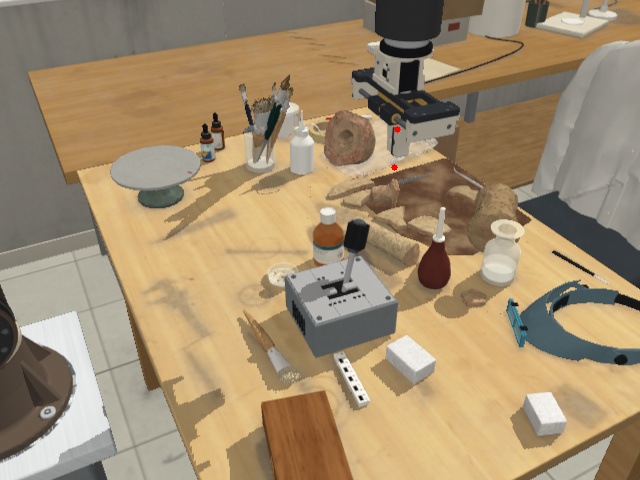

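>>> {"fn": "apply_moves", "kwargs": {
  "deltas": "0 0 4 0.004; 0 0 4 0; 0 0 4 0; 0 0 0 0"
}}

```text
t: 3.65
eef_pos: [0.6681, -0.0654, 0.1467]
ee_rot: [3.136, -0.001, -1.645]
force: [-0.2, 0.1, 0.6]
width: 0.0002
```

```bash
python3 -c "
from h import *
snap('b')"
```

```text
t 3.65 local tcp mm [109.1  35.6 146.7] F [-0.2  0.1  0.6] yaw -1.6449
```

View pics/b.png

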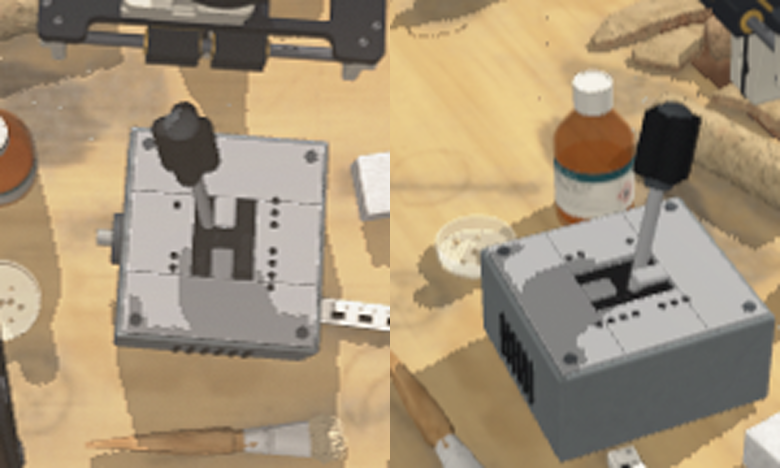

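>>> {"fn": "apply_moves", "kwargs": {
  "deltas": "0 1 0 0; 0 1 0 0; 0 0.8 0 0; 0 0.6 0 0; 0 0 0 0"
}}

```text
t: 4.38
eef_pos: [0.6363, -0.0644, 0.1497]
ee_rot: [-3.141, 0.0, -1.647]
force: [0.5, 0.3, 0.5]
width: 0.0003
```

```bash
python3 -c "
from h import *
snap('c')"
```

```text
t 4.38 local tcp mm [ 77.4  34.3 149.7] F [0.5 0.3 0.5] yaw -1.6466
```

View pics/c.png

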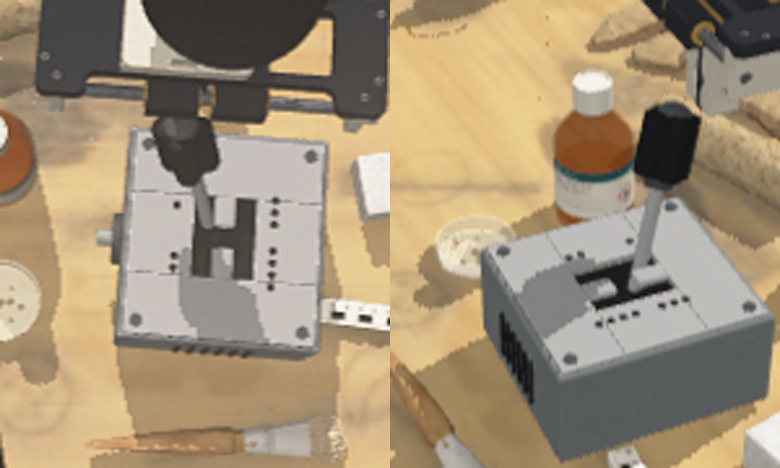

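Run:
```python
from h import *
T=load('top_c.npz');S=load('side_c.npz')
P=[]
for dx in(-.0095,.0095):
  for dy in(-.021,0,.021): P.append(np.r_[sel2w(p,[.0774+dx,.0343+dy,.1497])[0]])
for n,f,o in(('top',T,(310,120)),('side',S,(310,150))):
    u=proj(f,P)
    im=cv2.resize(f['image'][o[1]:o[1]+110,o[0]:o[0]+110,::-1],None,fx=5,fy=5,interpolation=cv2.INTER_CUBIC)
    for q in u: cv2.circle(im,tuple(int(v) for v in (q-o)*5),3,(0,0,255),-1)
    cv2.imwrite(f'pics/{n}_p2.png',im)
```

```text
(no output)
```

View pics/top_p2.png

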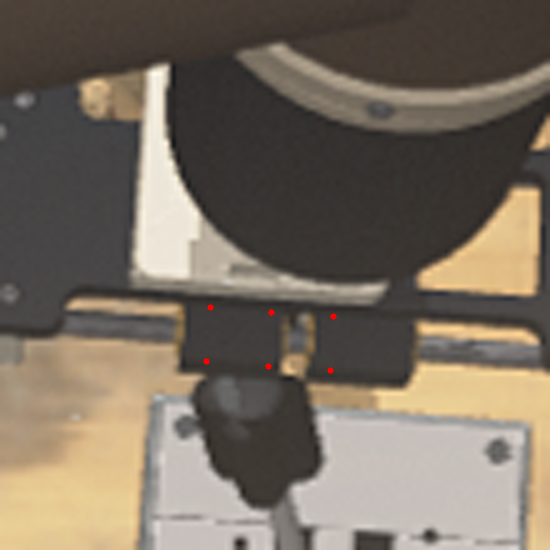

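View pics/side_p2.png

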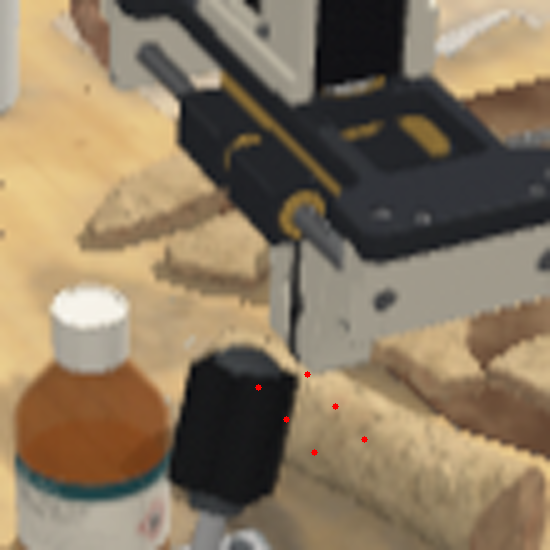

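Run:
```python
from h import *
from station import viewer
f=viewer.grab_frame('wrist');cv2.imwrite('pics/w.png',f['image'][:,:,::-1]);np.savez('w.npz',**f)
print(f['camera_matrix'],f['cam_to_world'])
```

```text
[[408.48595658   0.         319.29919685]
 [  0.         408.48595658 238.5587994 ]
 [  0.           0.           1.        ]] [[-7.66184369e-02  9.60945227e-01  2.65920825e-01  7.07953940e-01]
 [-9.97060090e-01 -7.36051347e-02 -2.12946191e-02 -7.12135920e-02]
 [-8.89824395e-04 -2.66770603e-01  9.63759645e-01  3.34980098e-01]
 [ 0.00000000e+00  0.00000000e+00  0.00000000e+00  1.00000000e+00]]
```

View pics/w.png

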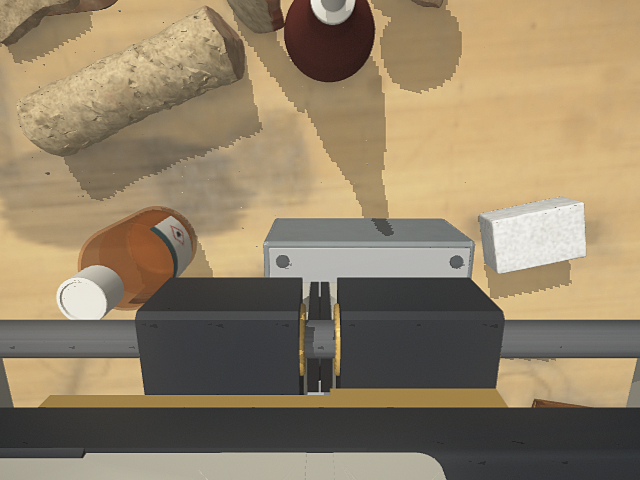

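Run:
```python
from h import *
S=load('side_c.npz');im=S['image'][160:250,330:430,::-1]
cv2.imwrite('pics/z.png',cv2.resize(im,None,fx=6.5,fy=6.5,interpolation=cv2.INTER_NEAREST))
```

```text
(no output)
```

View pics/z.png

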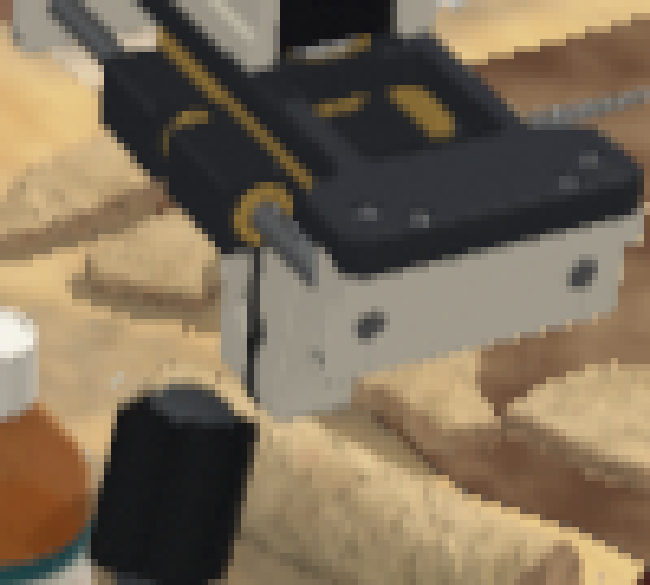

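Run:
```python
from h import *
f=load('w.npz');im=f['image'][200:410,240:400,::-1]
cv2.imwrite('pics/z2.png',cv2.resize(im,None,fx=2.8,fy=2.8,interpolation=cv2.INTER_NEAREST))
for z in (.13,.1497,.17):
  print(z,[proj(f,sel2w(p,[.0774+dx,.0343,z]))[0].round(0) for dx in(-.0095,0,.0095)])
```

```text
0.13 [array([317., 283.]), array([317., 266.]), array([317., 249.])]
0.1497 [array([317., 298.]), array([317., 280.]), array([317., 261.])]
0.17 [array([317., 316.]), array([317., 296.]), array([316., 276.])]
```

View pics/z2.png

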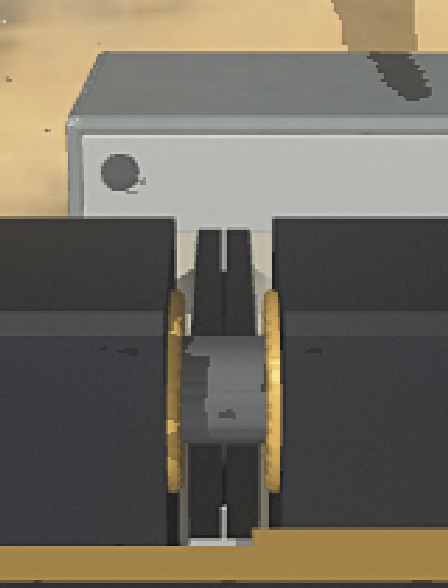

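Run:
```python
from h import *
S=load('side_c.npz')
for z in(.196,.216,.236):
  print('plate',z,[proj(S,sel2w(p,[.0774+dx,.0343-.0965,z]))[0].round(0).tolist() for dx in(-.039,.039)])
for z in(.15,.16,.17,.18):
  for dy in(-.007,-.021): print('finger',z,dy,[proj(S,sel2w(p,[.0774+dx,.0343+dy,z]))[0].round(0).tolist() for dx in(-.0095,.0095)])
```

```text
plate 0.196 [[380.0, 247.0], [424.0, 235.0]]
plate 0.216 [[381.0, 236.0], [425.0, 224.0]]
plate 0.236 [[382.0, 225.0], [427.0, 214.0]]
finger 0.15 -0.007 [[369.0, 236.0], [379.0, 233.0]]
finger 0.15 -0.021 [[373.0, 240.0], [383.0, 238.0]]
finger 0.16 -0.007 [[369.0, 231.0], [379.0, 228.0]]
finger 0.16 -0.021 [[373.0, 235.0], [383.0, 233.0]]
finger 0.17 -0.007 [[370.0, 226.0], [380.0, 224.0]]
finger 0.17 -0.021 [[374.0, 230.0], [384.0, 228.0]]
finger 0.18 -0.007 [[370.0, 221.0], [380.0, 219.0]]
finger 0.18 -0.021 [[374.0, 226.0], [384.0, 223.0]]
```

>>> {"fn": "apply_moves", "kwargs": {
  "deltas": "0 -1 0 0; 0 -1 0 0; 0 0 1.2 0; 0 0 0 0; 0 0.5 0 0; 0 0.5 0 0; 0 0.5 0 0; 0 0.5 0 0; 0 0 0 0"
}}

```text
t: 5.65
eef_pos: [0.6374, -0.0642, 0.1386]
ee_rot: [-3.139, 0.0, -1.646]
force: [3.3, 0.4, 3.3]
width: 0.0001
```

```bash
python3 -c "
from h import *
snap('d')"
```

```text
t 5.65 local tcp mm [ 78.4  34.5 138.6] F [3.3 0.4 3.3] yaw -1.6461
```

View pics/d.png

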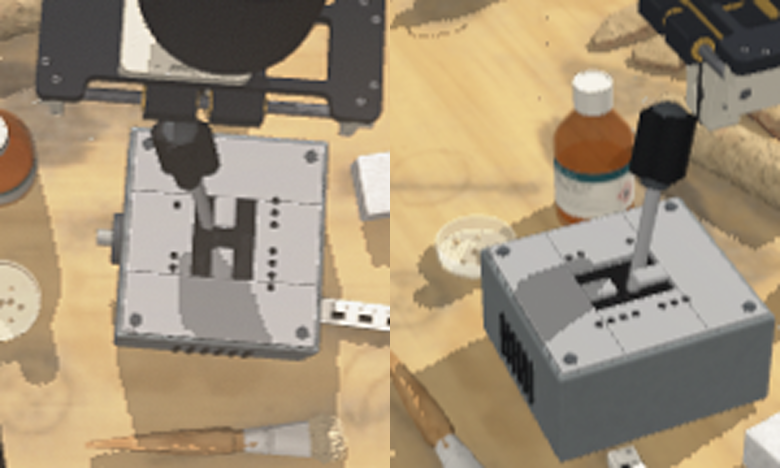

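>>> {"fn": "apply_moves", "kwargs": {
  "deltas": "0 0.6 0 0; 0 0.6 0 0; 0 0.6 0 0; 0 0.6 0 0; 0 0.6 0 0; 0 0.4 0 0; 0 0 0 0"
}}

```text
t: 6.62
eef_pos: [0.6118, -0.0604, 0.1453]
ee_rot: [-3.122, 0.003, -1.643]
force: [9.6, 6.1, 29.9]
width: 0.0003
```

```bash
python3 -c "
from h import *
snap('e')"
```

```text
t 6.62 local tcp mm [ 52.6  36.5 145.3] F [ 9.6  6.1 29.9] yaw -1.6435
```

View pics/e.png

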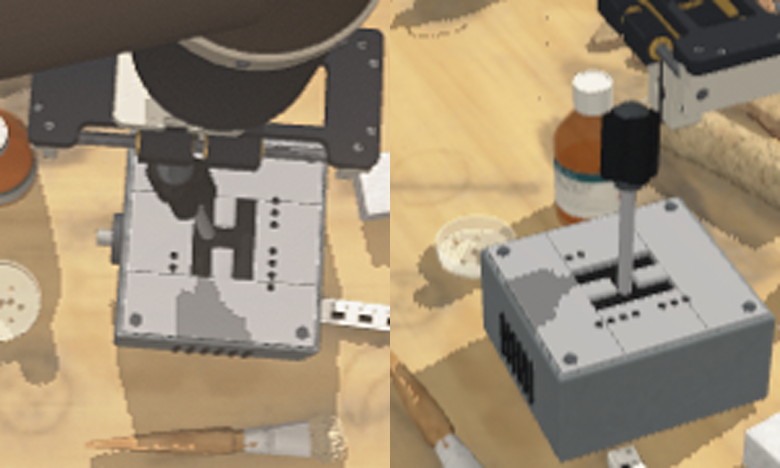

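>>> {"fn": "apply_moves", "kwargs": {
  "deltas": "0 -0.8 -0.3 0; 0 -1 0 0; 0 -1 0 0; 0 0 0 0"
}}

```text
t: 7.22
eef_pos: [0.6304, -0.0643, 0.1388]
ee_rot: [3.139, -0.001, -1.647]
force: [0.2, 0.4, 0.3]
width: 0.0003
```

```bash
python3 -c "
from h import *
snap('f')"
```

```text
t 7.22 local tcp mm [ 71.4  34.  138.8] F [0.2 0.4 0.3] yaw -1.6472
```

View pics/f.png

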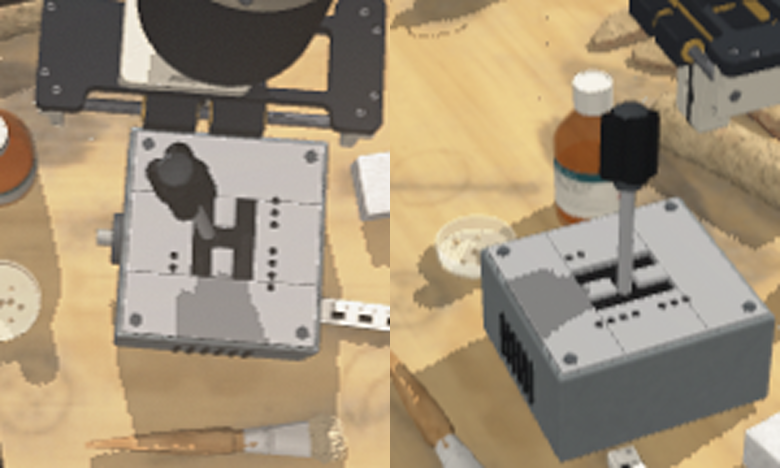

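>>> {"fn": "apply_moves", "kwargs": {
  "deltas": "0 0 0.8 0; 0 0 0.8 0; 0 0 0.8 0; 0 0 0 0; 0 0.6 0 0; 0 0 0 0"
}}

```text
t: 8.07
eef_pos: [0.6244, -0.0634, 0.1168]
ee_rot: [-3.141, 0.0, -1.647]
force: [0.1, 0.7, 0.3]
width: 0.0004
```

```bash
cat >> h.py <<'E'
def fitknob(tag,kt,ks):
    T=load(f'top_{tag}.npz');S=load(f'side_{tag}.npz')
    kt=np.array(kt)/2.6+[290,150]; ks=(np.array(ks)-[390,0])/2.6+[250,180]
    r=lambda v:np.r_[(proj(T,sel2w(p,knobL(*v)))-kt).ravel(),(proj(S,sel2w(p,knobL(*v)))-ks).ravel()]
    k=least_squares(r,[0,0]);print('a,s',k.x.round(3),k.fun.round(1),(knobL(*k.x)*1000).round(1))
E
python3 -c "
from h import *
fitknob('a',[188,147],[667,150])
fitknob('f',[183,185],[631,149])
snap('g')"
```

```text
a,s [-0.256  0.329] [ 1.  -0.9 -0.8 -1.9] [ 45.8  34.  152. ]
a,s [-0.259  0.139] [ 1.1 -1.1 -1.4 -1.5] [ 19.7  36.1 157.9]
t 8.07 local tcp mm [ 65.4  34.4 116.8] F [0.1 0.7 0.3] yaw -1.6466
```

View pics/g.png

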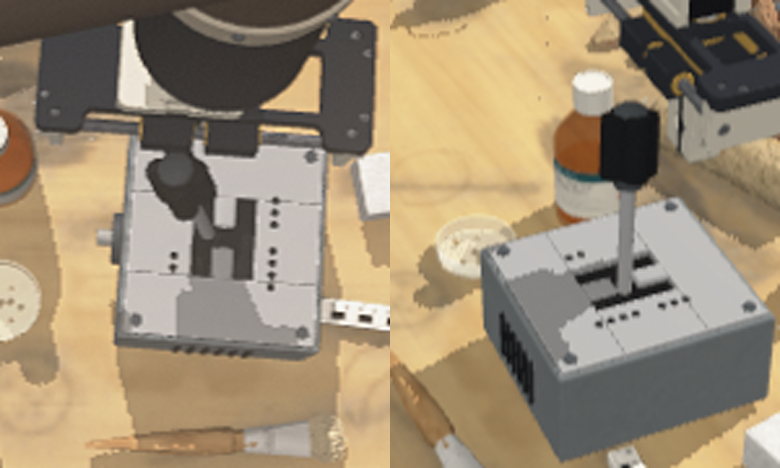

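>>> {"fn": "apply_moves", "kwargs": {
  "deltas": "0 0.6 0 0; 0 0.6 0 0; 0 0.5 0 0; 0 0.5 0 0; 0 0.4 0 0; 0 0.3 0 0; 0 0 0 0"
}}

```text
t: 9.05
eef_pos: [0.5955, -0.0613, 0.1164]
ee_rot: [3.141, 0.0, -1.647]
force: [1.3, 0.3, -0.5]
width: 0.0001
```

```bash
python3 -c "
from h import *
snap('i')"
```

```text
t 9.05 local tcp mm [ 36.4  34.5 116.4] F [ 1.3  0.3 -0.5] yaw -1.6465
```

View pics/i.png

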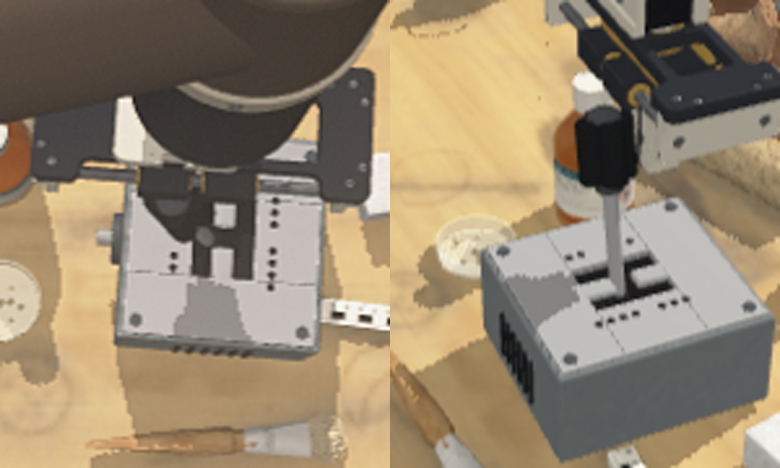

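```bash
cat >> h.py <<'E'
def sideknob(tag,ks,a,ref=True):
    S=load(f'side_{tag}.npz'); ks=(np.array(ks)-[390,0])/2.6+[250,180]
    off=np.array([-1.1,-1.7])  # model-minus-seen residual of earlier fits
    r=lambda v:(proj(S,sel2w(p,knobL(a,v[0])))-ks-off).ravel()
    k=least_squares(r,[0.]);print('s',k.x.round(3),k.fun.round(1),(knobL(a,k.x[0])*1000).round(1))
E
python3 - <<'E'
from h import *
sideknob('f',[631,149],-.259); sideknob('i',[607,150],-.259)
im=load('side_i.npz')['image'][210:310,300:400,::-1]
cv2.imwrite('pics/z3.png',cv2.resize(im,None,fx=6,fy=6,interpolation=cv2.INTER_CUBIC))
im=load('top_i.npz')['image'][200:280,330:420,::-1]
cv2.imwrite('pics/z4.png',cv2.resize(im,None,fx=6,fy=6,interpolation=cv2.INTER_CUBIC))
E
```

```text
s [0.144] [0.  0.2] [ 20.3  36.  157.9]
s [0.028] [0.3 1.3] [  4.   36.4 159.2]
```

View pics/z3.png

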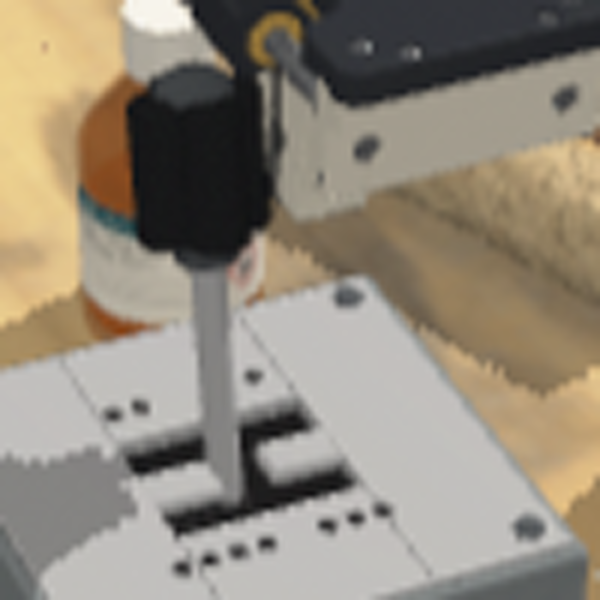

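View pics/z4.png

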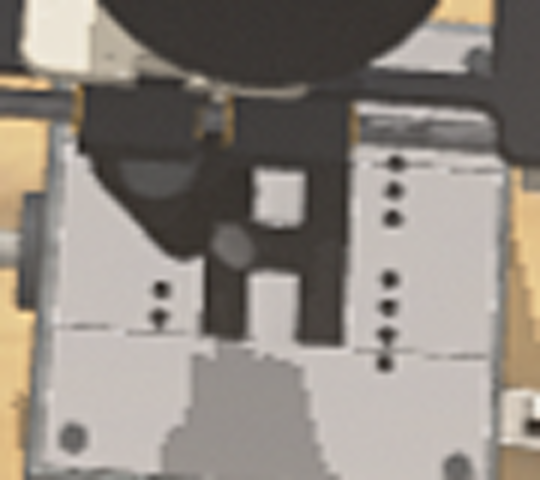

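>>> {"fn": "apply_moves", "kwargs": {
  "deltas": "0 -1.5 0 0; 0 -2.5 0 0; 0 0 -5 0; 0 0 -5 0; -5 0 0 0; -5 0 0 0; 0 0 0 0"
}}

```text
t: 10.02
eef_pos: [0.644, 0.0383, 0.2158]
ee_rot: [3.141, 0.0, -1.643]
force: [-0.1, -0.5, -0.5]
width: 0.0003
```

Run:
```python
from h import *
snap('j')
S=load('side_j.npz');T=load('top_j.npz')
out=[]
for n,f,o in(('top',T,(325,190)),('side',S,(290,215))):
    im=cv2.resize(f['image'][o[1]:o[1]+100,o[0]:o[0]+100,::-1],None,fx=4,fy=4,interpolation=cv2.INTER_CUBIC)
    out.append(im)
cv2.imwrite('pics/z5.png',np.hstack(out))
```

```text
t 10.03 local tcp mm [ 77.6 137.3 215.8] F [-0.1 -0.5 -0.5] yaw -1.6435
```

View pics/z5.png

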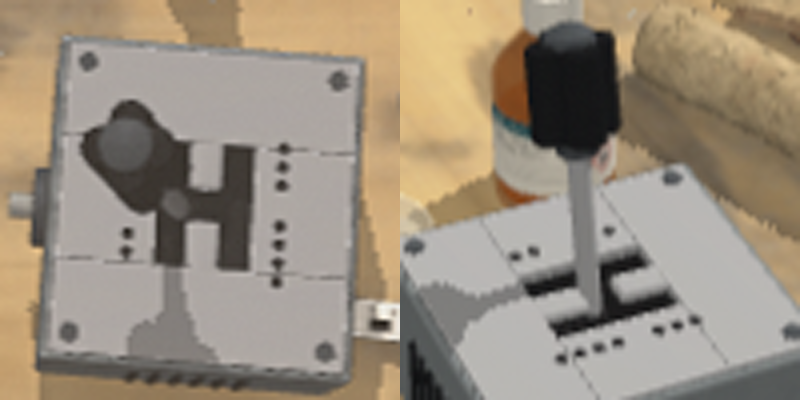

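```bash
cat > ov.py <<'E'
from h import *
import sys
T=load('top_j.npz')
A=lambda l:np.array(l,float)/4+[325,190]
obs=A([[227,146],[255,148],[248,272],[218,268],[157,262],[183,264]])-.375*0
L=np.array([[.0285,-.008,.08],[.0285,-.022,.08],[-.0285,-.022,.08],[-.0285,-.008,.08],[-.0285,.022,.08],[-.0285,.008,.08]])
o=least_squares(lambda q:(proj(T,sel2w(q,L))-obs).ravel(),p); print('top gate fit',o.x.round(4),o.fun.round(1)); pt=o.x
if __name__=='__main__':
  o0=(335,200);k=10
  base=cv2.resize(T['image'][o0[1]:o0[1]+58,o0[0]:o0[0]+58,::-1],None,fx=k,fy=k,interpolation=cv2.INTER_CUBIC)
  def draw(im,P,c):
    u=((proj(T,sel2w(pt,P))-o0+.5)*k).round().astype(np.int32); cv2.polylines(im,[u],False,c,1)
  y=.022;yi=.008
  H=[[.0285,y],[-.0285,y],[-.0285,yi],[-.007,yi],[-.007,-yi],[-.0285,-yi],[-.0285,-y],[.0285,-y],[.0285,-yi],[.007,-yi],[.007,yi],[.0285,yi],[.0285,y]]
  draw(base,[h+[.08] for h in H],(0,0,255))
  th=np.linspace(0,2*np.pi,40)
  for s,c in((0,(0,255,0)),(.028,(255,255,0))):
    for r in(.060,.09,.118):
      a=-.26
      z=np.array([np.sin(s),-np.sin(a)*np.cos(s),np.cos(a)*np.cos(s)]);ex=np.cross([0,1,0],z);ex/=np.linalg.norm(ex);ey=np.cross(z,ex)
      draw(base,[np.array([0,0,.022])+r*z+.005*(np.cos(t)*ex+np.sin(t)*ey) for t in th],c)
  cv2.imwrite('pics/z6.png',base)
E
python3 ov.py
```

```text
top gate fit [ 0.5564 -0.0911 -0.0825] [-0.1 -0.4  0.6 -0.3  0.5 -0.2  0.2  0.2 -1.3  0.3  0.   0.4]
```

View pics/z6.png

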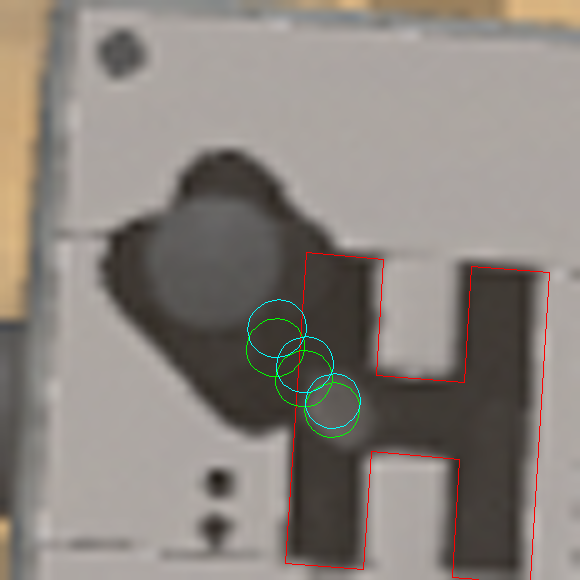

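Run:
```python
from ov import *
S=load('side_j.npz')
ut=np.array([213,262])/10+[335,200]-.5   # cap top centre seen
us=np.array([567-400,36])/4+[290,215]-.4
for q in(p,pt,(p+pt)/2):
  for s in(-.03,0,.03): 
    print(s,[ (proj(T,sel2w(q,knobL(a,s,.171)))[0]-ut).round(1).tolist() for a in(-.26,)],(proj(S,sel2w(q,knobL(-.26,s,.171)))[0]-us).round(1).tolist())
```

```text
top gate fit [ 0.5564 -0.0911 -0.0825] [-0.1 -0.4  0.6 -0.3  0.5 -0.2  0.2  0.2 -1.3  0.3  0.   0.4]
-0.03 [[1.3, 5.3]] [-5.5, -1.4]
0 [[1.5, 2.2]] [-2.6, -2.1]
0.03 [[1.7, -0.9]] [0.2, -2.8]
-0.03 [[0.1, 5.2]] [-5.9, -2.0]
0 [[0.4, 2.1]] [-3.0, -2.7]
0.03 [[0.6, -1.1]] [-0.2, -3.3]
-0.03 [[0.7, 5.3]] [-5.7, -1.7]
0 [[0.9, 2.1]] [-2.8, -2.4]
0.03 [[1.1, -1.0]] [0.0, -3.0]
```

Run:
```python
from h import *
from station import viewer
T=load('top0.npz')
# bottle cap top centre at (284.5,201), z=.122
def ray(f,u,z):
    K=f['camera_matrix'];M=f['cam_to_world'];d=M[:3,:3]@np.array([(u[0]-K[0,2])/K[0,0],-(u[1]-K[1,2])/K[1,1],-1]);return M[:3,3]+d*(z-M[2,3])/d[2]
w=ray(T,(284.5,201),.122);print(w,w2l(w))
for n in('bulb',):
    w=ray(T,(370,115),.14);print(w,w2l(w))
```

```text
[0.62036542 0.07225199 0.122     ] [0.05154484 0.16942442 0.122     ]
[ 0.77181045 -0.0777561   0.14      ] [0.21344422 0.03076436 0.14      ]
```

>>> {"fn": "apply_moves", "kwargs": {
  "deltas": "1.8 3.6 0 0.004; 1.9 3.7 0 0; 0 0 0 0; 0 0 4 0; 0 0 4 0; 0 0 1.2 0; 0 0 0 0; 0 0 0 0"
}}

```text
t: 11.12
eef_pos: [0.5689, 0.0043, 0.1259]
ee_rot: [-3.139, 0.0, -1.65]
force: [-0.6, 0.1, 0.5]
width: 0.0002
```

```bash
python3 -c "
from h import *
snap('k')"
```

```text
t 11.12 local tcp mm [  5.1  97.9 125.9] F [-0.6  0.1  0.5] yaw -1.6505
```

View pics/k.png

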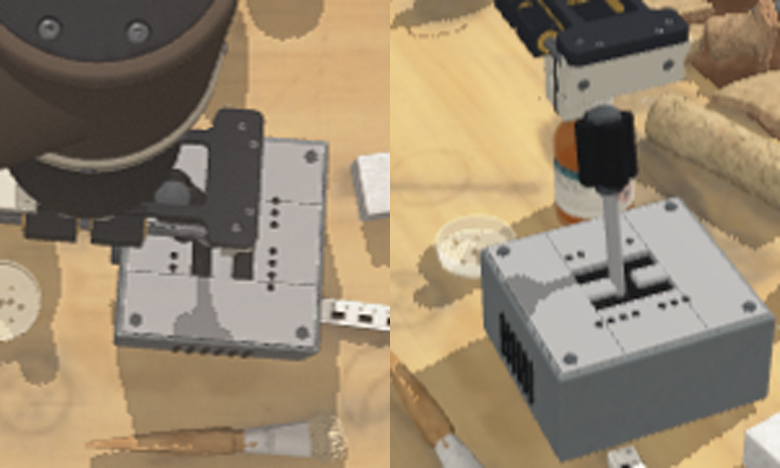

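>>> {"fn": "apply_moves", "kwargs": {
  "deltas": "0.6 0 0 0; 0.6 0 0 0; 0.6 0 0 0; 0.6 0 0 0; 0.6 0 0 0; 0 0 0 0"
}}

```text
t: 11.98
eef_pos: [0.5652, -0.0262, 0.1244]
ee_rot: [-3.142, -0.0, -1.651]
force: [0.3, 1.6, 1.3]
width: 0.0004
```

```bash
python3 -c "
from h import *
snap('l')"
```

```text
t 11.97 local tcp mm [  3.6  67.3 124.4] F [0.3 1.6 1.3] yaw -1.6511
```

View pics/l.png

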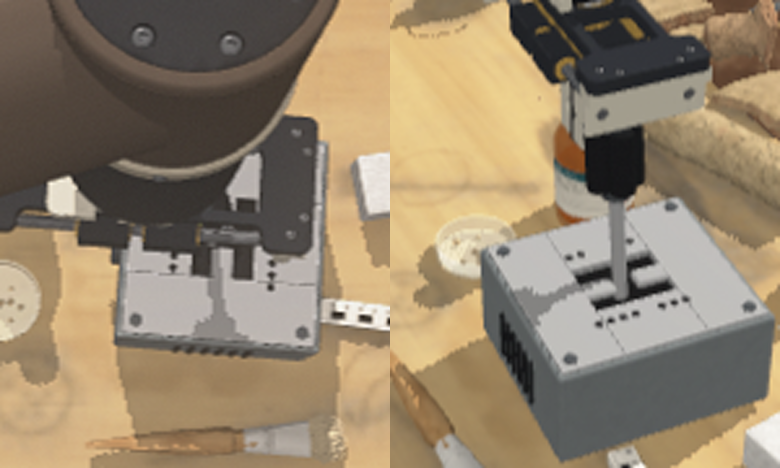

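>>> {"fn": "apply_moves", "kwargs": {
  "deltas": "0.6 0 0 0; 0.6 0 0 0; 0.6 0 0 0; 0.6 0 0 0; 0 0 0 0"
}}

```text
t: 12.7
eef_pos: [0.5629, -0.0503, 0.1242]
ee_rot: [3.141, -0.0, -1.651]
force: [-0.9, 0.9, -0.3]
width: 0.0005
```

```bash
python3 -c "
from h import *
snap('m')"
```

```text
t 12.7 local tcp mm [  3.1  43.  124.2] F [-0.9  0.9 -0.3] yaw -1.6514
```

View pics/m.png

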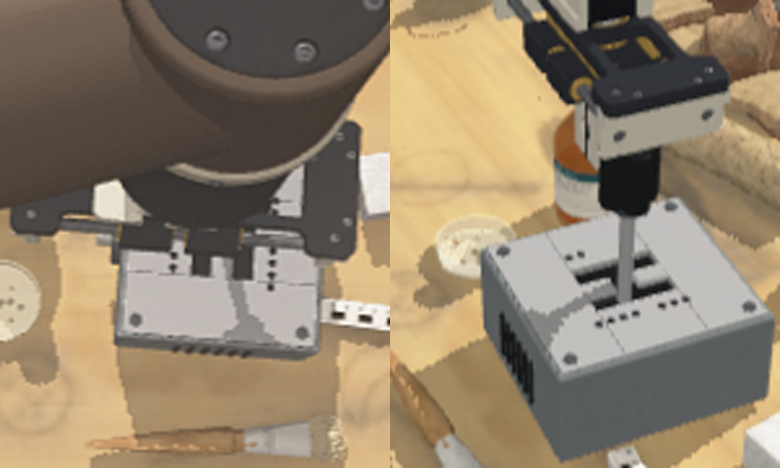

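>>> {"fn": "apply_moves", "kwargs": {
  "deltas": "0.6 -0.02 0 0; 0.6 -0.02 0 0; 0.6 -0.02 0 0; 0.4 -0.02 0 0; 0 0 0 0"
}}

```text
t: 13.42
eef_pos: [0.5622, -0.0721, 0.1242]
ee_rot: [3.141, -0.0, -1.651]
force: [0.5, -0.3, -0.0]
width: 0.0005
```

```bash
python3 -c "
from h import *
snap('n')"
```

```text
t 13.43 local tcp mm [  3.9  21.3 124.2] F [ 0.5 -0.3 -0. ] yaw -1.6511
```

View pics/n.png

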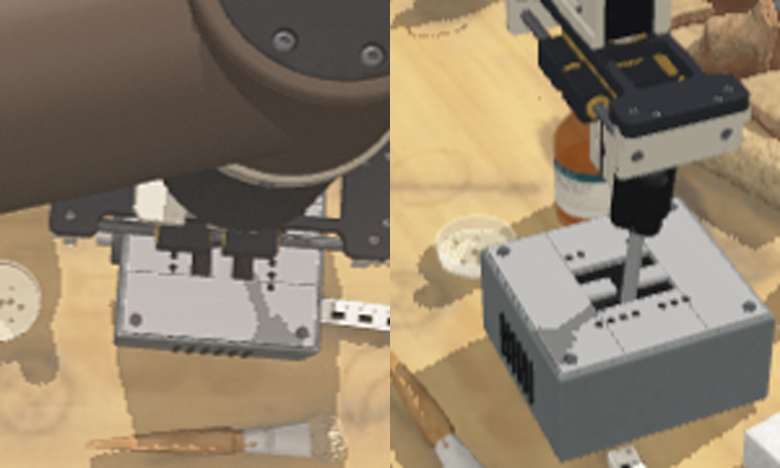

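>>> {"fn": "apply_moves", "kwargs": {
  "deltas": "0.4 -0.02 0 0; 0.4 -0.02 0 0; 0.4 -0.02 0 0; 0 0 0 0"
}}

```text
t: 14.02
eef_pos: [0.5619, -0.0841, 0.1243]
ee_rot: [3.142, -0.0, -1.651]
force: [-0.9, 0.3, 0.4]
width: 0.0005
```

```bash
python3 -c "
from h import *
snap('o')"
```

```text
t 14.03 local tcp mm [  4.5   9.3 124.3] F [-0.9  0.3  0.4] yaw -1.651
```

View pics/o.png

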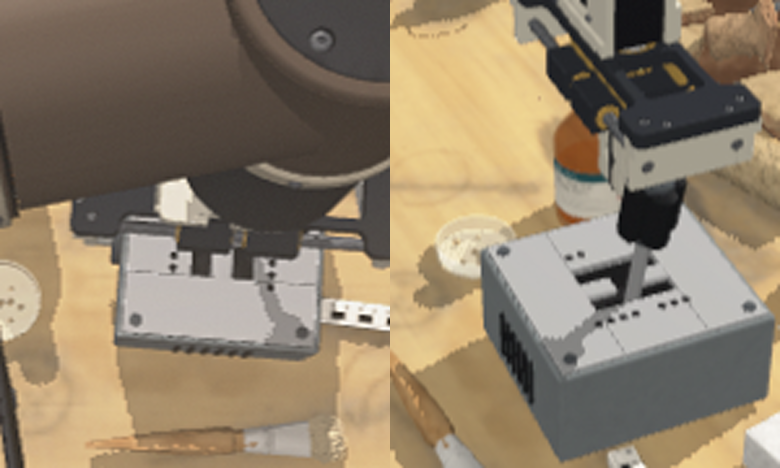

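>>> {"fn": "apply_moves", "kwargs": {
  "deltas": "0.25 -0.01 0 0; 0.25 -0.01 0 0; 0.2 -0.01 0 0; 0 0 0 0"
}}

```text
t: 14.62
eef_pos: [0.5617, -0.0909, 0.1244]
ee_rot: [3.142, -0.0, -1.651]
force: [-0.5, -0.6, -0.2]
width: 0.0004
```

```bash
python3 -c "
from h import *
snap('q')"
```

```text
t 14.62 local tcp mm [  4.8   2.5 124.4] F [-0.5 -0.6 -0.2] yaw -1.6507
```

View pics/q.png

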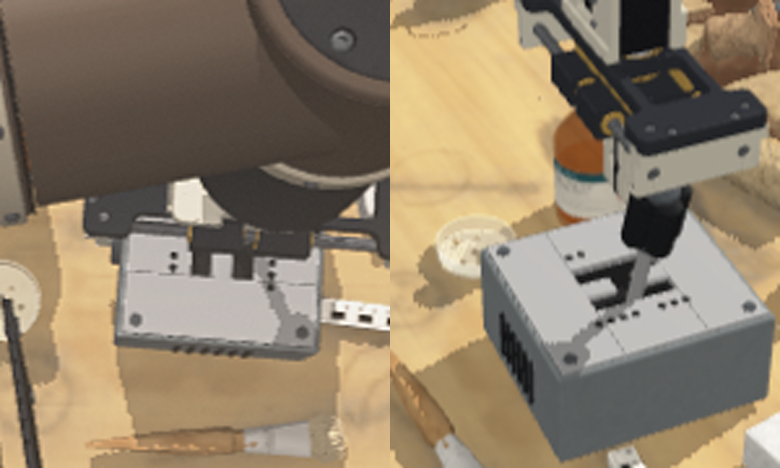

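>>> {"fn": "apply_moves", "kwargs": {
  "deltas": "0.2 -0.01 0 0; 0.2 -0.01 0 0; 0 0 0 0"
}}

```text
t: 15.1
eef_pos: [0.5616, -0.0942, 0.1242]
ee_rot: [3.142, 0.001, -1.651]
force: [-0.0, 4.6, -1.3]
width: 0.0006
```

Run:
```python
from h import *
snap('r')
S=load('side_r.npz')
o=(300,215);im=cv2.resize(S['image'][o[1]:o[1]+100,o[0]:o[0]+100,::-1],None,fx=6,fy=6,interpolation=cv2.INTER_CUBIC)
for a,c in((.2,(255,0,0)),(.23,(0,255,0)),(.27,(0,0,255))):
  for r in(.058,.09,.12,.142):
    u=proj(S,sel2w(p,knobL(a,.01,r)))[0]+[1.1,1.7]
    cv2.circle(im,tuple(int(v) for v in (u-o+.5)*6),3,c,-1)
cv2.imwrite('pics/z7.png',im)
```

```text
t 15.1 local tcp mm [  5.   -0.8 124.2] F [-0.   4.6 -1.3] yaw -1.6507
```

View pics/z7.png

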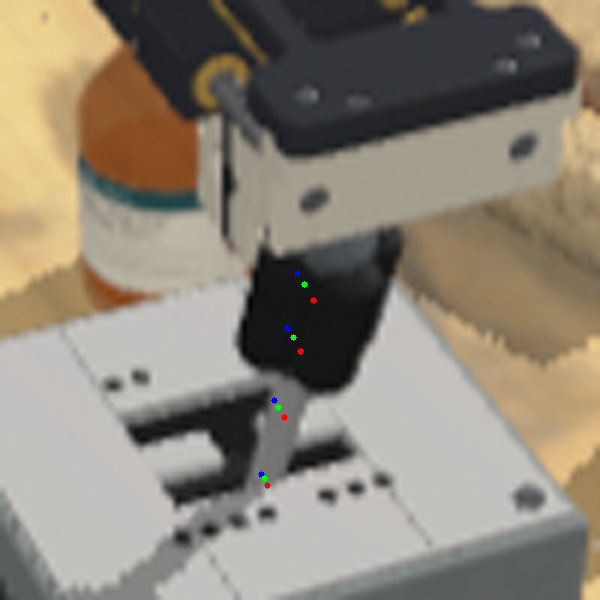

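>>> {"fn": "apply_moves", "kwargs": {
  "deltas": "-1.5 0 0 0.008; -1.5 0 0 0; 0 0 -5 0; 0 0 -5 0; 0 3.5 0 0; 1.5 3.5 0 0; 3 0 0 0; 2.3 0 0 0; 0 0 0 0"
}}

```text
t: 16.32
eef_pos: [0.4883, -0.1268, 0.2246]
ee_rot: [-3.141, -0.0, -1.66]
force: [0.4, 0.6, 0.1]
width: 0.0005
```

```bash
python3 -c "
from h import *
snap('s')"
```

```text
t 16.32 local tcp mm [-65.8 -38.7 224.6] F [0.4 0.6 0.1] yaw -1.6597
```

View pics/s.png

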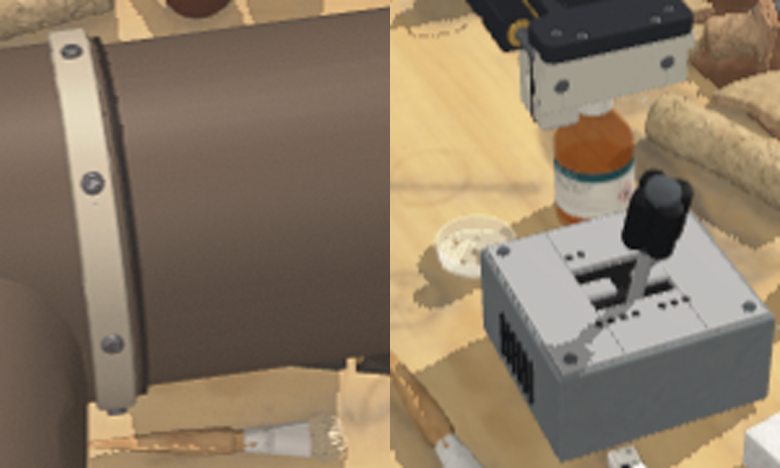

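>>> {"fn": "apply_moves", "kwargs": {
  "deltas": "0 0 3.5 -0.016; 0 0 3.5 0; 0 0 3.6 0; 0 0 0 0; 0 -0.6 0 0; 0 -0.6 0 0; 0 -0.6 0 0; 0 -0.6 0 0; 0 0 0 0"
}}

```text
t: 17.55
eef_pos: [0.5128, -0.1282, 0.1184]
ee_rot: [-3.141, -0.0, -1.643]
force: [-1.3, -0.6, 0.0]
width: 0.0003
```

```bash
python3 -c "
from h import *
snap('t')"
```

```text
t 17.55 local tcp mm [-41.2 -38.2 118.4] F [-1.3 -0.6  0. ] yaw -1.6428
```

View pics/t.png

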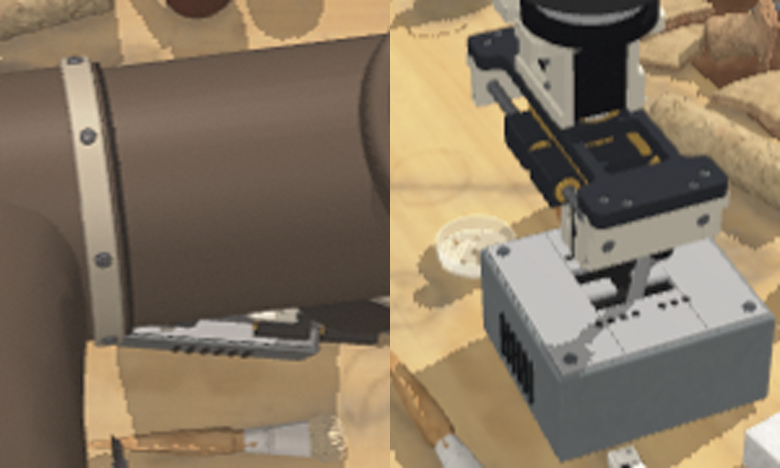

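>>> {"fn": "apply_moves", "kwargs": {
  "deltas": "0 -0.6 0 0; 0 -0.6 0 0; 0 -0.6 0 0; 0 -0.6 0 0; 0 -0.6 0 0; 0 0 0 0"
}}

```text
t: 18.4
eef_pos: [0.5427, -0.1303, 0.1182]
ee_rot: [3.142, -0.0, -1.643]
force: [0.1, 0.2, -0.3]
width: 0.0007
```

```bash
python3 -c "
from h import *
snap('u')"
```

```text
t 18.4 local tcp mm [-11.3 -38.2 118.2] F [ 0.1  0.2 -0.3] yaw -1.6427
```

View pics/u.png

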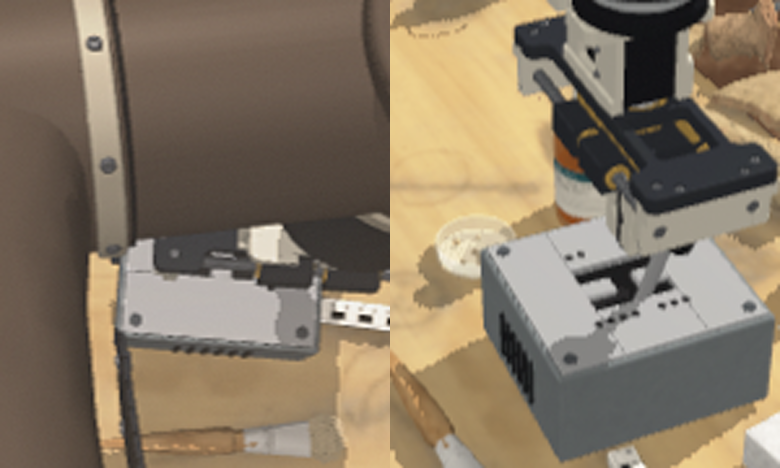

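Moving into the third slot. Continue forward until force rises.

>>> {"fn": "apply_moves", "kwargs": {
  "deltas": "0 -0.6 0 0; 0 -0.6 0 0; 0 -0.5 0 0; 0 -0.4 0 0; 0 -0.3 0 0; 0 0 0 0"
}}

```text
t: 19.25
eef_pos: [0.5665, -0.132, 0.1184]
ee_rot: [-3.141, -0.0, -1.643]
force: [-0.7, -0.2, 0.6]
width: 0.0005
```

>>> {"fn": "apply_moves", "kwargs": {
  "deltas": "0 -0.25 0 0; 0 -0.25 0 0; 0 0 0 0"
}}

```text
t: 19.62
eef_pos: [0.5714, -0.1323, 0.1184]
ee_rot: [-3.141, -0.0, -1.643]
force: [-1.2, 0.6, 0.0]
width: 0.0003
```

```bash
python3 -c "
from h import *
snap('v')"
```

```text
t 19.62 local tcp mm [ 17.5 -38.1 118.4] F [-1.2  0.6  0. ] yaw -1.6426
```

View pics/v.png

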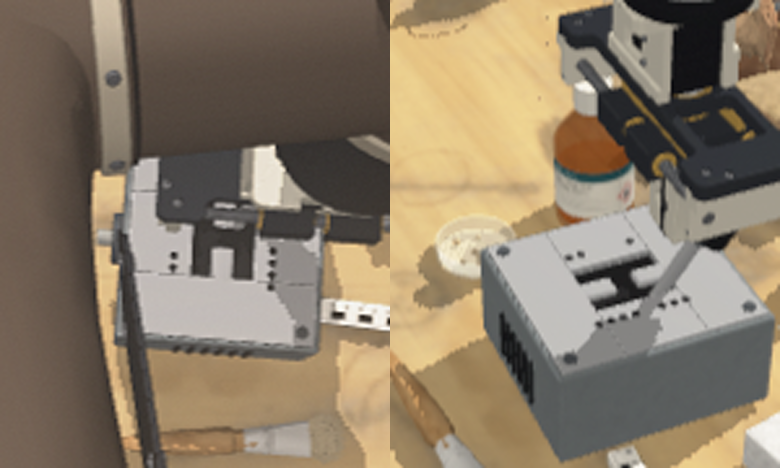

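>>> {"fn": "apply_moves", "kwargs": {
  "deltas": "0 -0.2 0 0; 0 -0.2 0 0; 0 0 0 0"
}}

```text
t: 20.1
eef_pos: [0.5747, -0.1326, 0.1181]
ee_rot: [3.141, -0.0, -1.643]
force: [-3.3, 0.8, -0.1]
width: 0.0004
```

>>> {"fn": "apply_moves", "kwargs": {
  "deltas": "0 -0.2 0 0; 0 -0.1 0 0; 0 0 0 0; 0 0 0 0"
}}

```text
t: 20.6
eef_pos: [0.5765, -0.1327, 0.1178]
ee_rot: [3.138, 0.0, -1.643]
force: [-6.1, 3.3, 1.0]
width: 0.0002
```

>>> {"fn": "apply_moves", "kwargs": {
  "deltas": "0 -0.2 0 0; 0 -0.2 0 0; 0 0 0 0; 0 0 0 0"
}}

```text
t: 21.1
eef_pos: [0.5785, -0.133, 0.1172]
ee_rot: [3.135, 0.0, -1.643]
force: [-12.0, 2.7, 3.1]
width: 0.0003
```

>>> {"fn": "apply_moves", "kwargs": {
  "deltas": "0 1 0 0; 0 2 0 0; 0 2 0 0; 0 0 -5 0; 0 0 -5 0; -5 3 0 0; -5 3 0 0; -5 0 0 0; -5 0 0 0; 0 0 0 0"
}}

```text
t: 22.35
eef_pos: [0.4879, 0.0774, 0.219]
ee_rot: [-3.139, 0.001, -1.639]
force: [-0.7, -0.3, -0.3]
width: 0.0006
```

Run:
```python
from h import *
snap('x')
S=load('side_x.npz')
a=load('top_x.npz')['image'];b=S['image']
cv2.imwrite('pics/xfull.png',cv2.resize(np.hstack([a,b])[:,:,::-1],(800,300)))
o=(300,215);im=cv2.resize(S['image'][o[1]:o[1]+100,o[0]:o[0]+110,::-1],None,fx=6,fy=6,interpolation=cv2.INTER_CUBIC)
for s,c in((.30,(255,0,0)),(.33,(0,255,0)),(.36,(0,0,255))):
  for r in(.058,.09,.12,.142,.171):
    u=proj(S,sel2w(p,knobL(.265,s,r)))[0]+[1.1,1.7]
    cv2.circle(im,tuple(int(v) for v in (u-o+.5)*6),3,c,-1)
cv2.imwrite('pics/z8.png',im)
```

```text
t 22.35 local tcp mm [-80.9 165.  219. ] F [-0.7 -0.3 -0.3] yaw -1.6387
```

View pics/x.png

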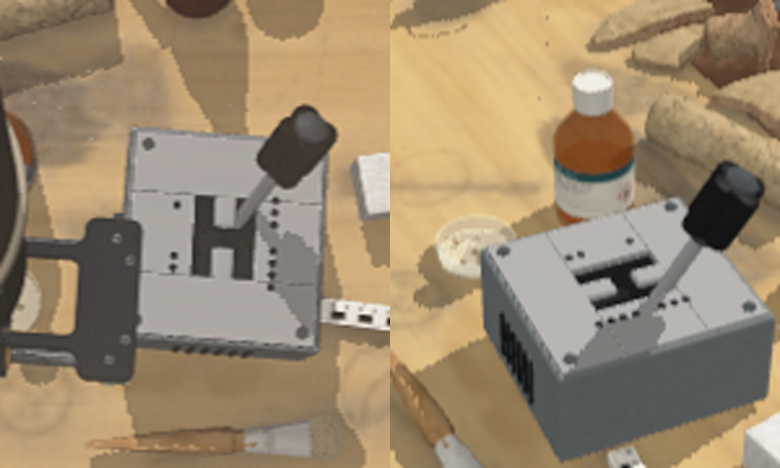

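View pics/z8.png

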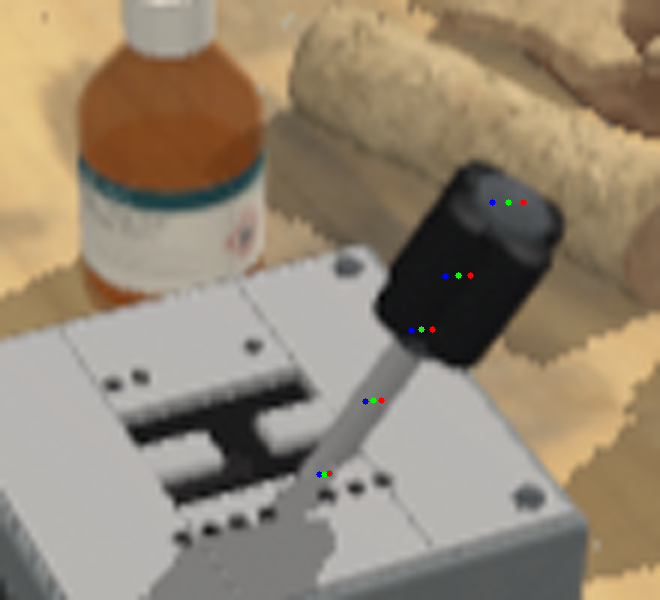

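View pics/xfull.png

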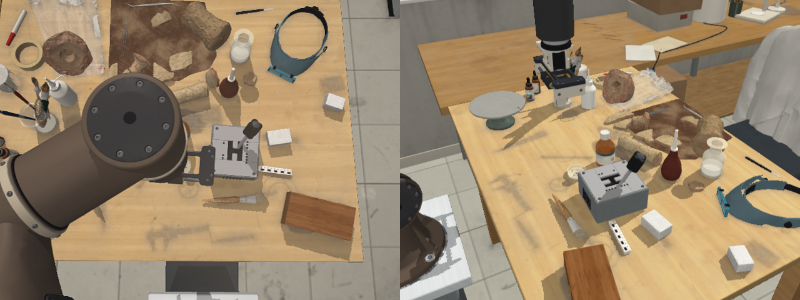

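Run:
```python
from h import *
from station import job,readout
a=load('side0.npz')['image'].astype(int);b=load('side_x.npz')['image'].astype(int)
for n,(x,y,w,h) in dict(bottle=(305,205,30,60),dish=(266,262,30,24),foam=(385,335,52,50),bar=(330,352,40,55),brush=(240,308,50,78)).items():
    print(n,np.abs(a-b).max(2)[y:y+h,x:x+w].mean().round(1),(np.abs(a-b).max(2)[y:y+h,x:x+w]>40).sum())
print(readout.get_state()['force'])
```

```text
bottle 2.9 0
dish 3.3 0
foam 2.9 0
bar 2.9 0
brush 3.9 53
[ 0.33264955 -0.22418814  0.11734721]
```

Run:
```python
from h import *
a=load('side0.npz')['image'][300:390,235:300];b=load('side_x.npz')['image'][300:390,235:300]
cv2.imwrite('pics/br.png',cv2.resize(np.hstack([a,b])[:,:,::-1],None,fx=5,fy=5))
from station import job
```

```text
(no output)
```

View pics/br.png

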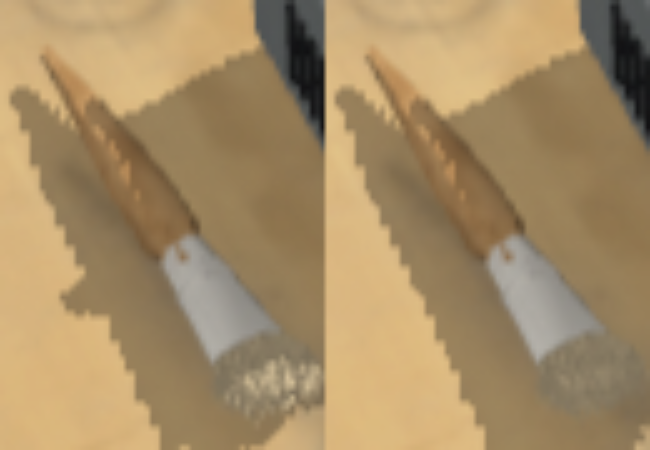

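The brush hasn't moved; the difference is only a shadow. Handing in.

```bash
python3 -c "
from station import job
print(job.job_done())"
```

```text
the job is handed in; nothing more can be done
None
```

The lever stands in third gear (far right slot, three dots) with the hand clear, and the job was handed in at about 22 s.

I used only the shut fingertips and never gripped the lever. I pushed it back out of first to neutral, then right along the lane until it met the right stop at about 4.6 N. From there I pushed it forward to the far stop, where the force rose to about 12 N. No picture showed it in the fourth slot; the views kept it at or slightly forward of neutral along the lane.

- **Lever position:** in the last pictures the side-view fit gives a forward tilt of about 0.35 rad against the 0.36 stop, which is within my measuring error. The force at the end of the push also points to it being fully home.
- **Things around the box:** the bottle, dish, foam block and scale bar show no change from the first side picture. The brush area differs only by a shadow.
- **Contact force:** my first push was too high. A fingertip apparently came to rest on top of the knob, reading about 30 N upward. I backed off and lowered the hand, and the later pushes stayed at about 12 N or less.
- **Disagreement found:** the pictures put the fingertips about 25 mm higher than the reported TCP. I set the later push heights from the pictures.

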